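# Find the concealed catch of the lock box and press it

### The job

The medicine lock box on the worktop is latched shut: its catch is a flush push button hidden in the flat white panel on top, somewhere along the panel's long middle line. Feel along the panel with your closed fingertips until you find the spot that gives, press it right in so that the blue drawer springs out, then take your hand away and leave the drawer open. Only touch and press: do not lift, knock over or shift the vial standing on the box or the carton and tube beside it.

Things in the scene. Friction and masses are not known exactly. Their poses are not given: they have to be found in the camera images.
- lock_box: Grey medicine lock box, fixed, 150 (x) x 310 (y) x 90 (z) mm. Origin: centre of its underside, on the worktop. Its own -x side is the front, with the blue drawer; +y is its left as seen from the robot. On top a flat white panel lies in an opening 90 (x) x 144 (y) mm centred on the box; the grey rim round it stands 4 mm above the panel.
- panel_mid (a point): Middle of the white panel's surface (86 mm above the worktop), axes as the box: y runs along the panel. The concealed button's centre lies on this y line, from 40 mm to one side to 40 mm to the other; it differs each time and is not given. Elsewhere the panel is hard.
- catch (a joint): Concealed white button, 52 (x) x 42 (y) mm, flush with the panel and hardly to be seen; the fingertips must fit inside its outline. Value: how far it is pushed straight down, m: 0 at rest, 0.008 fully in (8 mm below the panel's surface). Spring: 1 N to start, 5 N fully in; springs back when let go. From about 0.006 it frees the drawer.
- drawer (a joint): How far the blue drawer has come out of the front of the box (towards the box's -x), in m: 0 latched shut, 0.045 fully out. When the catch frees it, a spring drives it out by itself within about half a second and it stays out.
- cap_vial: Small glass vial with a blue cap, 21 x 21 x 38 mm, loose, standing on the grey left end (box +y) of the box's top. Origin: centre of its underside, 90 mm above the worktop. To be left alone.
- small_carton: Small white carton with its flap shut, 43 x 58 x 41 mm, loose, on the worktop left of the box. Origin: centre of its underside. To be left alone.
- salve_tube: White tube with a dark red cap, 21 x 64 x 13 mm, loose, lying on the worktop right of the box. Origin: centre of its underside. To be left alone.

How it is judged (in metres and radians):
At the end, for the whole second after the job is handed in: The drawer is out by more than 38 mm, the button has sprung back (less than 2 mm in), the vial stands upright, and vial, carton and tube are each within 25 mm of where they began (value of joint drawer above 0.038 m and value of joint catch below 0.002 m and not (distance of cap_vial from where it was at the start of the episode above 0.025 m) and not (distance of small_carton from where it was at the start of the episode above 0.025 m) and not (distance of salve_tube from where it was at the start of the episode above 0.025 m) and angle between cap_vial's own z axis and vertical below 0.3 rad); the robot touches nothing.
It fails at once if the vial, carton or tube is lifted, knocked over or shifted by more than 25 mm (distance of any of cap_vial, small_carton, salve_tube from where it was at the start of the episode above 0.025 m or angle between cap_vial's own z axis and vertical above 0.5 rad).
It also fails if it takes over 48 s, if anything falls off the work surface, if the arm or the gripper's body presses on something with over 40 N, if the wrist force passes 120 N, or if a joint passes its speed limit or range.

### The arm

A 6-joint arm with a two-finger parallel gripper is mounted at the origin on a cart in front of the work surface, level with it; the furniture and walls round the work are solid. World frame = base frame: x ahead of the robot, y to its left, z up, the work surface at z = 0. Lengths are in m, angles in degrees, forces in N, time in s.
With the tool pointing down it reaches from about 0.425 to 0.925 m from the base axis. Payload 12.5 kg.
Tool frame: the origin (TCP) lies on the centre line of the jaws, within the pads' length; the fingertips stand 17 mm ahead of it and the grasp point (between the pads) lies 2 mm behind it; z points along the fingers, x is the direction in which the jaws open and shut, and the axes are right-handed (so a half turn about z gives the same grasp; the last joint's range is limited). The gripper opens to 85 mm and grips with 20 to 120 N. Pads are 22 mm wide; open, the fingers measure 114 mm over their backs; the gripper's body (76 mm by 85 mm) begins 54 mm behind the grasp point. The pads swing forward as they close: fully open they stand 13 mm farther back than shut.
Start: joints at [69.924, 28.126, 89.318, -0, 62.55, -6.05], TCP at [0.151, 0.606, 0.223] pointing down, gripper open.
Joint ranges: [-177.58, 177.58], [-47.91, 125.51], [2.72, 160], [-65.01, 245.01], [3.68, 167.84], [-153.87, 153.87]. Speed limits (degrees/s): [127.2, 127.2, 159.86, 180, 180, 180].

### API

Orientations are given as [roll, pitch, yaw] about the fixed x, y, z axes, in that order (R = Rz(yaw) Ry(pitch) Rx(roll)).
In Python, from rig import robot gives the robot as it stands. The module is installed in compiled form; this text tells all that it offers.
- The arm moves only by the tool play_rows, never from a script. Its argument "steps" is a list of rows, each a list of 3 entries, a list of its own where there are three numbers: the shift along the tool's x, y, z in m, then the turn, a rotation vector about the tool's x, y, z in degrees, then the closure, from -1 (fully open) to 1 (shut). A call has 1 to 12 rows; each row is the pose to reach, as a shift and turn from the pose measured when the call began, along the tool's axes at that moment; what a row does not reach only later rows make up. A row lasts 1/8 s, in which the tool goes at most 62.5 mm and 10.7 degrees, less where a joint would pass 70% of its speed; a pose out of reach is approached as far as the arm can. A call with a gripper value outside its range is refused whole. The fingers move at their own pace and stop on an object; "squeeze" is the grip in N (left out, the last holds). Time passes only in rows, so rows that repeat a pose let the fingers close. It gives the time, the measured TCP pose, the force and the opening at its end, in the units of the state.
- robot.observe(): the state, without advancing time (a new reading comes with each control period).
- robot.grab_frame(name): name is "scene" or "top" or "wrist"; returns a dict with "pixels" (384x512x3 uint8, red, green, blue), "mtx" (3x3 intrinsics, pixels), "R" (3x3) and "t" (3): a world point X has camera coordinates R X + t. Camera axes: x right, y down, z forward; pixel columns grow to the right and rows downward; lengths in m; the calibration is good to about 2 mm. A picture is of the moment at which its call begins. There is no depth.
- robot.hand_in(): hands the job in, once; it reports no verdict.
The state is a dict: "time": time; "joint_positions": joint angles; "joint_velocities": joint speeds; "effort": joint torques, N m; "tcp_pos": TCP position; "ee_rot": TCP orientation; "contact_force": force on the tool from outside, world axes, zero at the start; "wrist_torque": the same for the moment, N m; "gripper_width": finger opening in m.
Only numpy, scipy, OpenCV 4.12 (cv2) and the standard library are available. Lean on these libraries where they do the work, as an engineer would, in place of code of your own. Each camera call takes 0.05 s, during which the arm holds its last target. There are 200 camera calls.

## Working session

There is one attempt and no reset: what is moved stays moved. The work goes in short steps, Python scripts to look and compute and a tool call to move; the robot and the scene stay as the last step left them, time stands still between calls to the robot, and variables do not carry over. Pictures are saved under pics/ and viewed, about 8 in all and at most 12, crops included, and the job is handed in when it is done.

Besides the shell and the picture viewer there is one more tool, called by a JSON object that holds its "fn" and its "kwargs". play_rows: Moves the arm, as the interface text tells. Its arguments: {"type":"object","properties":{"steps":{"type":"array","items":{"type":"array"}},"squeeze":{"type":"number"}},"required":["steps"]}

```bash
mkdir -p pics; cat > h.py <<'E'
from rig import robot
import numpy as np, cv2
def shot(n,f):
    g=robot.grab_frame(n); cv2.imwrite(f'pics/{f}.png',g['pixels'][:,:,::-1]); np.savez(f'pics/{f}.npz',**g); return g
def ray(g,u,v,z):
    R,t=np.array(g['R']),np.array(g['t']); c=-R.T@t
    d=R.T@np.linalg.inv(g['mtx'])@[u,v,1]; return c+d*(z-c[2])/d[2]
E
python3 - <<'E'
from h import *
print(robot.observe())
a=shot('top','t1');b=shot('scene','s1')
for g in(a,b): print(-np.array(g['R']).T@g['t'])
E
```

```text
{'time': 0.0, 'joint_positions': array([ 6.99213780e+01,  2.81647267e+01,  8.93515497e+01,  7.31945463e-04,
        6.25490336e+01, -6.05195204e+00]), 'joint_velocities': array([ 0.00489355, -0.08588663, -0.03424067, -0.04371485,  0.00399875,
       -0.02363127]), 'effort': array([-1.89502280e-03, -6.18443155e+01, -2.61600602e+01, -1.50033666e-04,
        4.04599879e-03, -8.30918822e-06]), 'tcp_pos': array([0.15138979, 0.60613474, 0.2220129 ]), 'ee_rot': array([-1.79992469e+02,  6.48775088e-02,  7.59729965e+01]), 'contact_force': array([-0.22164165, -0.32636126,  0.40682283]), 'wrist_torque': array([-0.01484138, -0.00808414,  0.04276735]), 'gripper_width': 0.08552766461760107}
[0.43893941 0.01612245 0.99904189]
[-0.08041364  0.3734004   0.50383475]
```

View pics/t1.png

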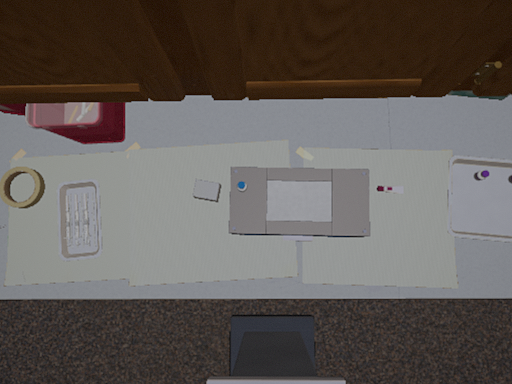

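View pics/s1.png

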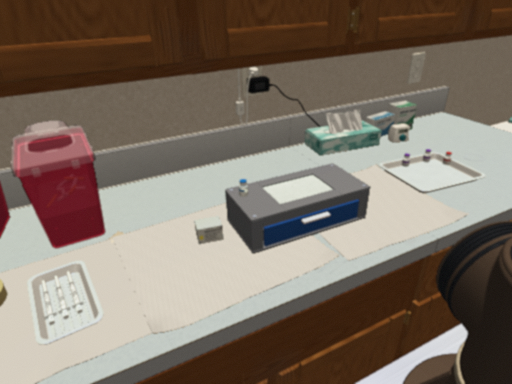

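The top view shows the box at columns 230–370, rows 167–237, with the white panel at about columns 267–332, rows 181–222. The vial cap is at (242,186), the carton at (207,190) and the tube at (390,189). An overhead cabinet covers rows above 100.

```bash
python3 - <<'E'
from h import *
g=dict(np.load('pics/t1.npz')); im=g['pixels']
hsv=cv2.cvtColor(im,cv2.COLOR_RGB2HSV); print(im[200,300],im[200,250],im[200,350])
m=np.zeros(im.shape[:2],np.uint8); m[165:240,225:375]=(im[165:240,225:375].min(2)>165)*255
m=cv2.morphologyEx(m,cv2.MORPH_OPEN,np.ones((5,5)))
c=max(cv2.findContours(m,0,2)[0],key=cv2.contourArea); r=cv2.minAreaRect(c); print(r)
P=[ray(g,*p,.088) for p in cv2.boxPoints(r)]; print(np.round(P,4)); print('panel',ray(g,*r[0],.088))
for n,u,v,z in[('vial',242,186,.128),('carton',207,190,.041),('tube',390,189,.01),('boxTL',231,167,.09),('boxTR',369,168,.09),('boxBR',369,236,.09),('boxBL',230,234,.09)]: print(n,ray(g,u,v,z).round(4))
s=dict(np.load('pics/s1.npz')); im=s['pixels']
m=np.zeros(im.shape[:2],np.uint8); m[170:210,255:340]=(im[170:210,255:340].min(2)>165)*255
c=max(cv2.findContours(m,0,2)[0],key=cv2.contourArea); q=cv2.approxPolyDP(c,6,True)[:,0]; print(q); print([ray(s,*p,.088).round(3) for p in q])
crop=dict(np.load('pics/t1.npz'))['pixels'][160:245,220:410]
cl=cv2.cvtColor(cv2.resize(crop,None,fx=4,fy=4,interpolation=2),cv2.COLOR_RGB2GRAY).astype(float)
cv2.imwrite('pics/c1.png',np.clip((cl-160)*4,0,255))
print(crop[41-0,44:116].mean(1).round(0))
E
```

```text
[153 155 159] [126 123 123] [126 123 123]Traceback (most recent call last):
  File "<stdin>", line 6, in <module>
ValueError: max() iterable argument is empty
```

```bash
python3 - <<'E'
from h import *
g=dict(np.load('pics/t1.npz')); im=g['pixels']
m=np.zeros(im.shape[:2],np.uint8); m[170:230,255:345]=(im[170:230,255:345].min(2)>140)*255
m=cv2.morphologyEx(m,cv2.MORPH_OPEN,np.ones((5,5)))
c=max(cv2.findContours(m,0,2)[0],key=cv2.contourArea); r=cv2.minAreaRect(c); print(r)
P=[ray(g,*p,.088) for p in cv2.boxPoints(r)]; print(np.round(P,4)); print('panel',ray(g,*r[0],.088))
for n,u,v,z in[('vial',242,186,.128),('carton',207,190,.041),('tube',390,189,.01),('boxTL',231,167,.09),('boxTR',369,168,.09),('boxBR',369,236,.09),('boxBL',230,234,.09)]: print(n,ray(g,u,v,z).round(4))
s=dict(np.load('pics/s1.npz')); im=s['pixels']; print(im[189,298],im[180,330])
m=np.zeros(im.shape[:2],np.uint8); m[170:210,255:340]=(im[170:210,255:340].min(2)>140)*255
c=max(cv2.findContours(m,0,2)[0],key=cv2.contourArea); q=cv2.approxPolyDP(c,6,True)[:,0]; print(q); print([ray(s,*p,.088).round(3) for p in q])
print(g['pixels'][196:206,264:336].mean((0,2)).round(1))
E
```

```text
((298.82232666015625, 201.0275421142578), (63.13212966918945, 39.34563064575195), 1.1934894323349)
[[ 0.5079  0.0168  0.088 ]
 [ 0.5961  0.0141  0.088 ]
 [ 0.5916 -0.1265  0.088 ]
 [ 0.504  -0.1219  0.088 ]]
panel [ 0.54959387 -0.05453524  0.088     ]
vial [0.5782 0.0693 0.128 ]
carton [0.5834 0.1573 0.041 ]
tube [ 0.5863 -0.2798  0.01  ]
boxTL [0.6279 0.0964 0.09  ]
boxTR [ 0.6221 -0.212   0.09  ]
boxBR [ 0.4714 -0.205   0.09  ]
boxBL [0.4777 0.0981 0.09  ]
[222 224 212] [132 129 126]
[[332 189]
 [313 175]
 [263 187]
 [280 204]]
[array([ 0.508, -0.121,  0.088]), array([ 0.589, -0.125,  0.088]), array([0.596, 0.014, 0.088]), array([0.509, 0.019, 0.088])]
[124.2 126.2 121.6 141.3 158.3 155.4 155.6 155.9 156.6 157.1 157.3 156.3
 154.9 155.7 156.3 156.  156.1 155.6 156.1 156.2 155.5 155.4 154.7 155.6
 156.7 156.7 156.6 156.6 155.8 155.3 155.  155.4 156.2 155.9 155.  155.2
 155.6 155.6 156.8 157.4 156.7 156.  154.7 155.5 156.2 156.3 156.3 155.7
 155.8 156.2 155.7 155.3 155.  155.  155.4 156.5 156.5 155.9 155.4 155.8
 155.7 155.8 154.9 154.9 154.6 156.2 160.8 126.8 105.9 130.2 124.5 125.1]
```

{"fn": "play_rows", "kwargs": {"steps": [[[-0.28,0.347,0.02],[0,0,40],1],[[-0.28,0.347,0.02],[0,0,40],1],[[-0.28,0.347,0.02],[0,0,40],1],[[-0.28,0.347,0.02],[0,0,40],1],[[-0.28,0.347,0.02],[0,0,40],1],[[-0.28,0.347,0.02],[0,0,40],1],[[-0.28,0.347,0.02],[0,0,40],1],[[-0.509,0.539,0.022],[0,0,77.6],1],[[-0.509,0.539,0.022],[0,0,77.6],1],[[-0.509,0.539,0.022],[0,0,77.6],1],[[-0.509,0.539,0.022],[0,0,77.6],1],[[-0.509,0.539,0.022],[0,0,77.6],1]], "squeeze": 20}}

```text
time: 1.6
tcp_pos: [0.5515, -0.0205, 0.2004]
ee_rot: [180.0, 0.0, -1.7]
contact_force: [1.0, 1.1, 0.1]
gripper_width: 0.0002
```

```bash
python3 - <<'E'
from h import *
g=shot('wrist','w1'); R,t=np.array(g['R']),np.array(g['t'])
for s in(-40,0,40):
    p=g['mtx']@(R@[.5496+.028*s/1e3,-.0545+s/1e3,.086]+t); print(s,p[:2]/p[2])
o=robot.observe(); print(o['tcp_pos'],o['ee_rot'],o['contact_force'],o['gripper_width'])
E
```

```text
-40 [256.30439479 256.51966359]
0 [256.16115689 221.03126961]
40 [256.00578344 182.53618991]
[ 0.55425781 -0.02544585  0.20018274] [ 1.79858712e+02 -7.46982183e-02 -1.80422080e+00] [-0.94299451 -4.33532759 -0.6219078 ] -0.00014876862211536746
```

View pics/w1.png

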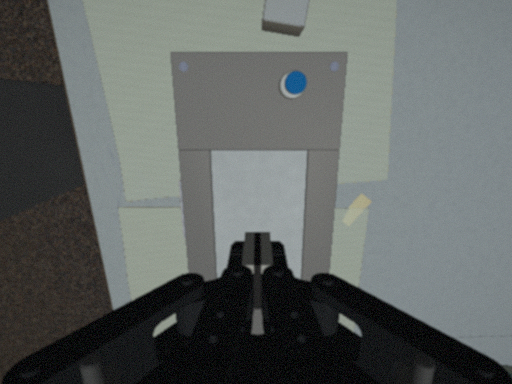

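The wrist view shows the panel at columns 213–307 with its far edge at row 150. That puts the true centre line about 3 mm further in x than I estimated, so x≈0.552. The vial is at (293,84), clear of the path. Next I descend to just above the panel.

{"fn": "play_rows", "kwargs": {"steps": [[[-0.002,-0.007,0.05],[0,0,0],1],[[-0.002,-0.007,0.085],[0,0,0],1],[[-0.002,-0.007,0.09],[0,0,0],1],[[-0.002,-0.007,0.09],[0,0,0],1],[[-0.002,-0.007,0.09],[0,0,0],1]]}}

```text
time: 2.28
tcp_pos: [0.5532, -0.0186, 0.1116]
ee_rot: [179.8, -0.2, -1.8]
contact_force: [-0.5, 0.8, 0.4]
gripper_width: 0.0004
```

{"fn": "play_rows", "kwargs": {"steps": [[[-0.001,0,0.006],[0,0,0],1],[[-0.001,0,0.008],[0,0,0],1],[[-0.001,0,0.009],[0,0,0],1],[[-0.001,0,0.01],[0,0,0],1],[[-0.001,0,0.0105],[0,0,0],1],[[-0.001,0,0.0105],[0,0,0],1]]}}

```text
time: 3.02
tcp_pos: [0.5523, -0.0186, 0.101]
ee_rot: [179.8, -0.2, -1.8]
contact_force: [-0.7, -0.3, -0.1]
gripper_width: -0.0001
```

{"fn": "play_rows", "kwargs": {"steps": [[[0,0,0.001],[0,0,0],1],[[0,0,0.002],[0,0,0],1],[[0,0,0.003],[0,0,0],1],[[0,0,0.003],[0,0,0],1]]}}

```text
time: 3.52
tcp_pos: [0.5523, -0.0186, 0.0979]
ee_rot: [179.8, -0.2, -1.8]
contact_force: [0.9, -0.0, 0.2]
gripper_width: 0.0002
```

{"fn": "play_rows", "kwargs": {"steps": [[[0,0,0.001],[0,0,0],1],[[0,0,0.002],[0,0,0],1],[[0,0,0.002],[0,0,0],1]]}}

```text
time: 3.9
tcp_pos: [0.5522, -0.0185, 0.0959]
ee_rot: [179.8, -0.2, -1.8]
contact_force: [-0.9, -0.7, 0.9]
gripper_width: 0.0001
```

```bash
python3 - <<'E'
from h import *
s=shot('scene','s2')['pixels'][150:260,190:400]; cv2.imwrite('pics/s2c.png',cv2.resize(s,None,fx=3.5,fy=3.5,interpolation=2)[:,:,::-1])
for _ in range(4):
    robot.grab_frame('top'); o=robot.observe(); print(o['tcp_pos'].round(4),o['contact_force'].round(2))
E
```

```text
[ 0.5523 -0.0186  0.0959] [ 0.89 -0.45 -0.75]
[ 0.5523 -0.0186  0.096 ] [-0.02 -0.86 -0.6 ]
[ 0.5523 -0.0186  0.096 ] [ 0.04  0.06 -0.02]
[ 0.5523 -0.0186  0.096 ] [-0.87 -0.16 -0.32]
```

View pics/s2c.png

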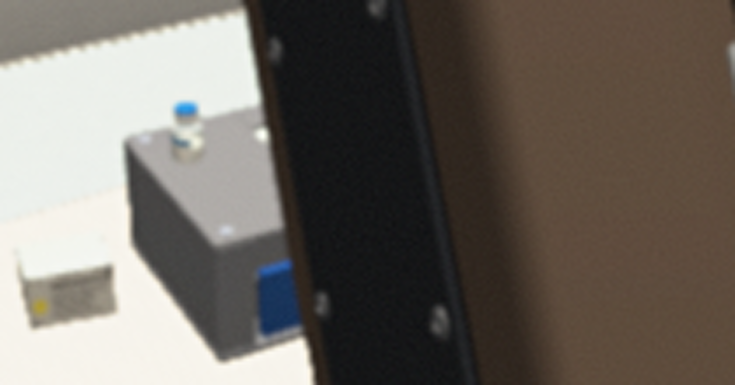

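The arm hides the box in the scene view. The drawer's visible edge is still shut, and the vial and carton are undisturbed. Zero force at this depth doesn't fit, so I check with the wrist view.

```bash
python3 - <<'E'
from h import *
shot('wrist','w2')
E
```

```text
(no output)
```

View pics/w2.png

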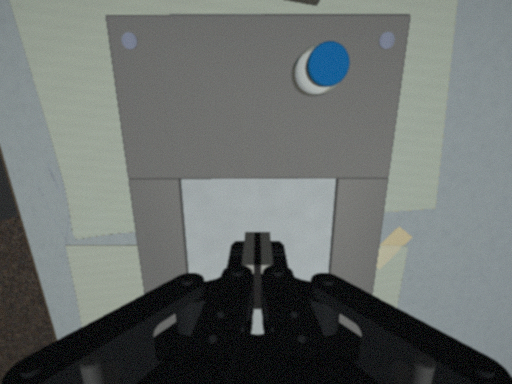

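{"fn": "play_rows", "kwargs": {"steps": [[[0,0,0.0005],[0,0,0],1],[[0,0,0.001],[0,0,0],1],[[0,0,0.0015],[0,0,0],1],[[0,0,0.0015],[0,0,0],1]]}}

```text
time: 4.7
tcp_pos: [0.5522, -0.0186, 0.0944]
ee_rot: [179.8, -0.2, -1.8]
contact_force: [0.3, -0.1, 0.3]
gripper_width: -0.0
```

```bash
python3 - <<'E'
from h import *
g=shot('top','t2'); a=np.load('pics/t1.npz')['pixels']; 
cv2.imwrite('pics/t2c.png',cv2.resize(g['pixels'][150:270,190:420],None,fx=3,fy=3)[:,:,::-1])
f=[]
for _ in range(6):
    robot.grab_frame('top'); o=robot.observe(); f.append(o['contact_force'])
print(o['tcp_pos'],np.mean(f,0))
E
```

```text
[ 0.55227601 -0.01857599  0.09449914] [ 0.04103283 -0.18226252  0.1967516 ]
```

View pics/t2c.png

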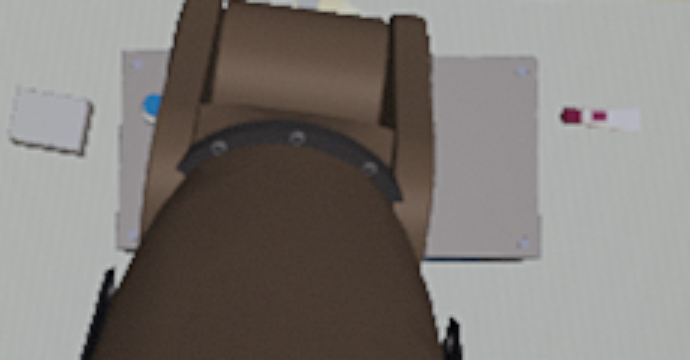

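In this top view the drawer is shut and there is still no contact, so the tips are shorter than I assumed. I keep feeling downward.

{"fn": "play_rows", "kwargs": {"steps": [[[0,0,0.0005],[0,0,0],1],[[0,0,0.001],[0,0,0],1],[[0,0,0.0015],[0,0,0],1],[[0,0,0.002],[0,0,0],1],[[0,0,0.002],[0,0,0],1]]}}

```text
time: 5.68
tcp_pos: [0.5523, -0.0186, 0.0925]
ee_rot: [179.8, -0.2, -1.8]
contact_force: [-0.2, 0.5, -0.7]
gripper_width: -0.0003
```

{"fn": "play_rows", "kwargs": {"steps": [[[0,0,0.0005],[0,0,0],1],[[0,0,0.001],[0,0,0],1],[[0,0,0.0015],[0,0,0],1],[[0,0,0.002],[0,0,0],1],[[0,0,0.002],[0,0,0],1]]}}

```text
time: 6.3
tcp_pos: [0.5523, -0.0186, 0.0904]
ee_rot: [179.8, -0.2, -1.8]
contact_force: [0.1, -0.3, 0.4]
gripper_width: -0.0001
```

```bash
python3 - <<'E'
from h import *
g=dict(np.load('pics/w2.npz')); R,t=g['R'],g['t']; print('cam',-R.T@t)
T=np.array([.5523,-.0186,.0959])
for d in(.017,.012,.007,.002,-.01):
    print(d,[ (lambda p:(p[:2]/p[2]).round(0))(g['mtx']@(R@(T+[dx,dy,-d])+t)) for dx,dy in((0,.011),(0,-.011),(.0145,.011))])
h=dict(np.load('pics/w1.npz')); 
# panel far corners triangulated between the two wrist views
for a,b in(((213,150),(181,178)),((306,150),(336,178))):
    P=[q['mtx']@np.c_[q['R'],q['t']] for q in(h,g)]
    X=cv2.triangulatePoints(P[0],P[1],np.array(a,float),np.array(b,float)); print((X[:3]/X[3]).ravel())
f=g['pixels'][225:300,250:266].mean((1,2)).round(0); print(f)
E
```

```text
cam [0.55411506 0.05593006 0.24643786]
0.017 [array([256., 213.]), array([257., 245.]), array([279., 213.])]
0.012 [array([256., 216.]), array([258., 248.]), array([280., 215.])]
0.007 [array([256., 219.]), array([258., 252.]), array([281., 218.])]
0.002 [array([256., 222.]), array([258., 256.]), array([281., 222.])]
-0.01 [array([256., 231.]), array([258., 267.]), array([283., 230.])]
[0.5126467  0.02016033 0.09633391]
[0.59788301 0.01640151 0.0907881 ]
[166. 166. 167. 166. 167. 164. 143.  96.  52.  41.  40.  44.  40.  40.
  40.  43.  39.  40.  41.  41.  41.  40.  38.  39.  37.  40.  39.  38.
  37.  39.  39.  38.  38.  39.  36.  38.  36.  38.  38.  58.  83.  99.
 101.  95.  83.  72.  64.  58.  47.  34.  26.  26.  25.  25.  27.  27.
  28.  27.  27.  27.  27.  25.  26.  27.  26.  26.  28.  29.  29.  28.
  29.  29.  29.  29.  30.]
```

The wrist view shows the fingertips' far edge at row 232. A tip 17 mm ahead of the TCP would project to row 213, so the tips really are roughly 25 mm shorter than stated. I keep descending carefully, watching both force and lag.

{"fn": "play_rows", "kwargs": {"steps": [[[0,0,0.001],[0,0,0],1],[[0,0,0.002],[0,0,0],1],[[0,0,0.003],[0,0,0],1],[[0,0,0.003],[0,0,0],1]]}}

```text
time: 6.8
tcp_pos: [0.5522, -0.0186, 0.0873]
ee_rot: [179.8, -0.2, -1.8]
contact_force: [-0.7, -0.6, -0.5]
gripper_width: 0.0001
```

{"fn": "play_rows", "kwargs": {"steps": [[[0,0,0.001],[0,0,0],1],[[0,0,0.002],[0,0,0],1],[[0,0,0.003],[0,0,0],1],[[0,0,0.003],[0,0,0],1]]}}

```text
time: 7.3
tcp_pos: [0.5522, -0.0186, 0.0842]
ee_rot: [179.8, -0.2, -1.8]
contact_force: [1.0, 1.4, -1.0]
gripper_width: -0.0003
```

{"fn": "play_rows", "kwargs": {"steps": [[[0,0,0.001],[0,0,0],1],[[0,0,0.002],[0,0,0],1],[[0,0,0.003],[0,0,0],1],[[0,0,0.003],[0,0,0],1]]}}

```text
time: 7.8
tcp_pos: [0.5522, -0.0186, 0.0811]
ee_rot: [179.8, -0.2, -1.8]
contact_force: [-0.2, 0.3, 0.2]
gripper_width: -0.0
```

```bash
python3 - <<'E'
from h import *
g=shot('wrist','w3'); f=[]
for _ in range(4):
    robot.grab_frame('wrist'); o=robot.observe(); f.append(o['contact_force'])
print(o['tcp_pos'],np.mean(f,0),o['effort'])
E
```

```text
[ 0.55224759 -0.01860711  0.08124632] [ 0.03070625 -0.12789974 -0.10793949] [-5.63683097e-04 -5.84526050e+01 -1.73788118e+01 -4.43496756e-03
 -8.93414050e-03  1.57793096e-05]
```

View pics/w3.png

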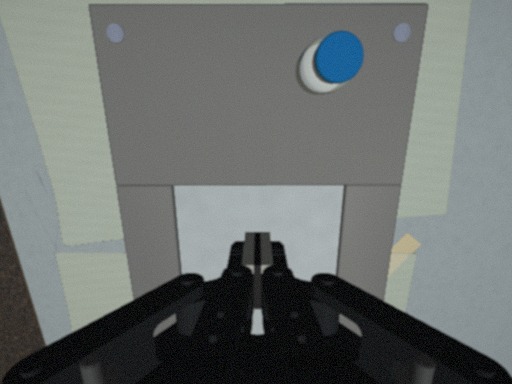

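The picture shows the panel at columns 175–343 (far edge at row 185) and the vial untouched. The tips still aren't touching, so I continue down.

{"fn": "play_rows", "kwargs": {"steps": [[[0,0,0.001],[0,0,0],1],[[0,0,0.002],[0,0,0],1],[[0,0,0.003],[0,0,0],1],[[0,0,0.003],[0,0,0],1]]}}

```text
time: 8.55
tcp_pos: [0.5522, -0.0186, 0.0781]
ee_rot: [179.8, -0.2, -1.8]
contact_force: [0.9, -0.3, 0.3]
gripper_width: 0.0
```

{"fn": "play_rows", "kwargs": {"steps": [[[0,0,0.0005],[0,0,0],1],[[0,0,0.001],[0,0,0],1],[[0,0,0.0015],[0,0,0],1],[[0,0,0.002],[0,0,0],1],[[0,0,0.002],[0,0,0],1]]}}

```text
time: 9.18
tcp_pos: [0.5523, -0.0186, 0.0773]
ee_rot: [179.8, -0.2, -1.8]
contact_force: [-4.3, -0.4, 16.0]
gripper_width: 0.0003
```

Contact: 16 N at TCP z = 0.0773, which is hard panel at offset +36 mm. I lift, step 18 mm along the panel and probe again.

{"fn": "play_rows", "kwargs": {"steps": [[[0,0,-0.005],[0,0,0],1],[[0,0.009,-0.005],[0,0,0],1],[[0,0.018,-0.005],[0,0,0],1],[[0,0.018,-0.005],[0,0,0],1],[[0,0.018,-0.002],[0,0,0],1],[[0,0.018,0],[0,0,0],1],[[0,0.018,0.001],[0,0,0],1],[[0,0.018,0.0015],[0,0,0],1],[[0,0.018,0.0015],[0,0,0],1]]}}

```text
time: 10.3
tcp_pos: [0.5517, -0.0365, 0.0773]
ee_rot: [179.8, -0.3, -1.8]
contact_force: [-6.4, 0.2, 20.4]
gripper_width: -0.0001
```

Hard at +18 mm too. Next is the centre.

{"fn": "play_rows", "kwargs": {"steps": [[[0,0,-0.005],[0,0,0],1],[[0,0.009,-0.005],[0,0,0],1],[[0,0.018,-0.005],[0,0,0],1],[[0,0.018,-0.005],[0,0,0],1],[[0,0.018,-0.002],[0,0,0],1],[[0,0.018,0],[0,0,0],1],[[0,0.018,0.001],[0,0,0],1],[[0,0.018,0.0015],[0,0,0],1],[[0,0.018,0.0015],[0,0,0],1]]}}

```text
time: 11.42
tcp_pos: [0.5511, -0.0544, 0.0772]
ee_rot: [179.8, -0.3, -1.7]
contact_force: [-5.9, 0.0, 20.3]
gripper_width: 0.0001
```

{"fn": "play_rows", "kwargs": {"steps": [[[0,0,-0.005],[0,0,0],1],[[0,0.009,-0.005],[0,0,0],1],[[0,0.018,-0.005],[0,0,0],1],[[0,0.018,-0.005],[0,0,0],1],[[0,0.018,-0.002],[0,0,0],1],[[0,0.018,0],[0,0,0],1],[[0,0.018,0.001],[0,0,0],1],[[0,0.018,0.0015],[0,0,0],1],[[0,0.018,0.0015],[0,0,0],1]]}}

```text
time: 12.55
tcp_pos: [0.5505, -0.0723, 0.0758]
ee_rot: [179.8, -0.3, -1.7]
contact_force: [-1.4, 1.1, 0.6]
gripper_width: -0.0001
```

The surface gives at −18 mm: no hard stop and about 1 N. I press it in.

{"fn": "play_rows", "kwargs": {"steps": [[[0,0,0.001],[0,0,0],1],[[0,0,0.002],[0,0,0],1],[[0,0,0.003],[0,0,0],1],[[0,0,0.004],[0,0,0],1],[[0,0,0.005],[0,0,0],1],[[0,0,0.0055],[0,0,0],1],[[0,0,0.006],[0,0,0],1],[[0,0,0.006],[0,0,0],1]]}}

```text
time: 13.55
tcp_pos: [0.5506, -0.0723, 0.0698]
ee_rot: [179.8, -0.3, -1.7]
contact_force: [-1.7, 0.4, 4.8]
gripper_width: -0.0001
```

It is fully in, at 4.8 N and about 7.8 mm. I hold briefly, then lift straight up.

{"fn": "play_rows", "kwargs": {"steps": [[[0,0,0.0005],[0,0,0],1],[[0,0,0.0005],[0,0,0],1],[[0,0,0.0005],[0,0,0],1],[[0,0,-0.02],[0,0,0],1],[[0,0,-0.06],[0,0,0],1],[[0,0,-0.11],[0,0,0],1],[[0,0,-0.15],[0,0,0],1],[[0,0.12,-0.15],[0,0,0],1],[[0,0.25,-0.15],[0,0,0],1],[[0,0.25,-0.15],[0,0,0],1],[[0,0.25,-0.15],[0,0,0],1],[[0,0.25,-0.15],[0,0,0],1]]}}

```text
time: 15.05
tcp_pos: [0.5415, -0.3256, 0.2195]
ee_rot: [179.8, -0.3, -2.0]
contact_force: [-0.6, 1.1, 0.4]
gripper_width: -0.0
```

```bash
python3 - <<'E'
from h import *
s=shot('scene','s4')['pixels'][140:270,180:400]; t=shot('top','t4')['pixels'][155:270,190:410]
A=cv2.resize(s,(660,300)); B=cv2.resize(t,(660,300)); cv2.imwrite('pics/f4.png',np.vstack([A,B])[:,:,::-1])
o=robot.observe(); print(o['tcp_pos'],o['contact_force'],o['time'])
E
```

```text
[ 0.54190542 -0.32193583  0.2198604 ] [0.26766209 0.4791125  0.06610886] 15.15
```

View pics/f4.png

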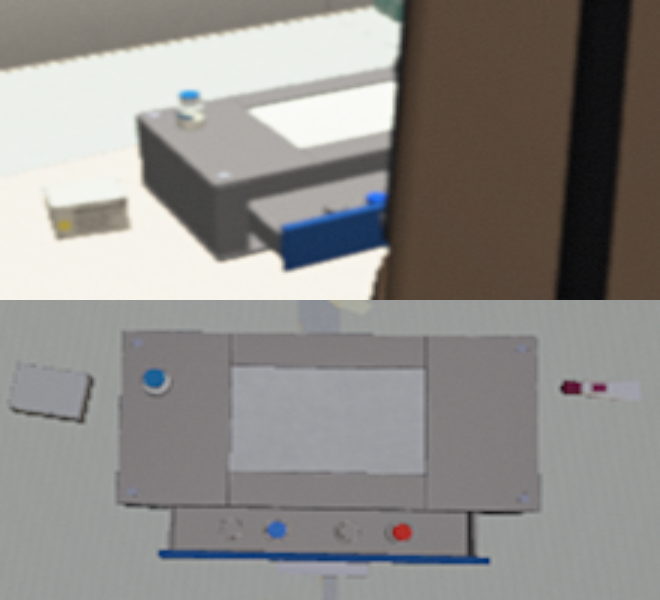

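The drawer is fully out. The vial is upright, and the carton and tube look unmoved. The arm is in free space, so I hand in.

```bash
python3 -c "
from rig import robot
print(robot.hand_in())"
```

```text
the job is handed in; nothing more can be done
None
```

The drawer is open and the job was handed in at about 15 s of the 48 s allowed; `hand_in` gave no verdict.

**What I did:** I felt along the panel's middle line with closed fingertips. It was hard at +36, +18 and 0 mm, reading 16–20 N each time. At −18 mm it gave way, and I pressed it in about 8 mm. The force there reached 4.8 N, which matches the stated spring fully in. Then I lifted off and moved the hand to the right, clear of the box.

**Last checks:**
- **Drawer:** the final top and scene pictures show it sprung out; by eye it is fully out, but I did not measure the distance.
- **Loose items:** the vial is upright, and the vial, carton and tube look to be where they started; again judged by eye.
- **Hand:** the force reading is back to noise and the hand is clear of everything.
- **Button:** I did not measure it springing back. I infer it from the hand being clear and the panel looking flat from above.

**What disagreed:** the text puts the fingertips 17 mm ahead of the TCP. Contact with the panel came at TCP z = 0.077, so the closed tips were really about 9 mm behind it. The wrist picture agreed with that. I therefore went by the contact force rather than the stated length.

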